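# Lift the board carrier off the test unit and hold it level for inspection

## Task

Slide the clear guard of the test unit all the way down by its yellow top rail, then take the board carrier by its red handle, lift it straight up off the deck and finish while holding it still and level in the gripper, its underside about 10 cm above the deck, so that the underside can be inspected. The two capacitors on it are not soldered: keep the carrier level all the way so that both stay standing on the board, leave the guard fully down and do not disturb the multimeter, the bottle or the screwdriver.

Things in the scene. Friction and masses are not known exactly. Their poses are not given: they have to be found in the camera images.
- unit: Test unit fixed to the bench: beige chassis 236 x 290 mm (x, y), flat deck 70 mm above the bench. Origin: centre of its underside, on the bench; x to its back, away from the guard, z up. Curbs at left, right and back rise to 90 mm above the bench, none in front. Two guide posts 16 mm square, 210 mm tall, at x = -128, y = +-141 mm. It may stand turned about the vertical.
- deck (a point): Centre of the deck's flat top surface, 70 mm above the bench; axes as unit.
- sash (a joint): Height of the clear vertical sliding guard (sash) at the front of the unit, in m: 0 = fully down against its stop, 0.08 = fully up. It starts partly raised. It slides stiffly, stays where it is left, and takes about 4 N downward to lower it (about 11 N to raise it).
- sash_handle (a point): Centre of the yellow top rail of the guard, by which it is moved: a bar 14 mm thick (unit x), 250 mm long (unit y), 18 mm high. 109 mm above the bench when the guard is down, higher by the joint value when raised. Axes as unit; it moves with the guard. Under the rail is a clear pane 5 mm thick.
- carrier: Loose carrier standing on the deck: aluminium plate 100 x 150 mm (x, y) with a tan board, board top 8 mm and rim 12 mm above its underside. Origin: centre of its underside, z up. Red bridge handle along its y: bar 12 mm thick (x), 128 mm long, 14 mm high, bar centre 75 mm straight above the origin, legs at y = +-60 mm. 0.2 to 0.45 kg, balanced about the handle's middle but for the capacitors.
- cap_front: Blue capacitor can, 22 mm diameter, 32 mm tall, about 18 g, standing loose on the board in front of the handle (carrier x about -30 mm). Origin: centre of its underside.
- cap_back: Black capacitor can, 22 mm diameter, 32 mm tall, about 18 g, standing loose on the board behind the handle (carrier x about +30 mm). Origin: centre of its underside.
- multimeter: Bystander: orange multimeter lying flat, 150 x 75 x 34 mm. Origin: centre of its underside.
- bottle: Bystander: green bottle standing, 60 mm diameter, 170 mm tall. Origin: centre of its underside.
- screwdriver: Bystander: screwdriver lying on the bench.

How it is judged:
By the outcome, as a careful person would: the job done as asked, in the order asked, and still so for the second after the job is handed in, while the arm keeps its last pose, push and grip.
It also fails if it takes over 45 s, if anything falls off the work surface, if the arm or the gripper's body presses on something with over 40 N, if the wrist force passes 120 N, or if a joint passes its speed limit or range.

## Robot

A 7-joint arm with a two-finger parallel gripper is mounted at the origin on the work surface. World frame = base frame: x ahead of the robot, y to its left, z up, the work surface at z = 0. Lengths are in m, angles in rad, forces in N, time in s.
With the tool pointing down it reaches from about 0.4 to 0.85 m from the base axis. Payload 4.5 kg.
Tool frame: the origin (TCP) lies midway between the tips of the shut fingers; the grasp point (between the pads) lies 19 mm behind it; z points along the fingers, y is the direction in which the jaws open and shut (so a half turn about z gives the same grasp; the last joint's range is limited). The gripper opens to 88 mm and grips with 3 to 60 N. Pads are 18 mm wide; open, the fingers measure 123 mm over their backs; the gripper's body (75 mm by 187 mm) begins 45 mm behind the grasp point.
Start: joints at [-1.226, 0.689, -0.195, 1.565, 0.157, 0.902, -0.215], TCP at [0.191, 0.595, 0.239] pointing down, gripper open.
Joint ranges: [-3.01, 3.01], [-0.46, 2.08], [-1.47, 1.51], [0.13, 2.56], [-1, 4.14], [0.04, 2.09], [-2.66, 2.66]. Speed limits (rad/s): [2.57, 2.57, 3.14, 3.14, 3.14, 3.14, 3.14].

## Interface

Orientations are given as a unit quaternion [x, y, z, w].
In Python, from plant import r gives the robot as it stands. The module is installed in compiled form; this text tells all that it offers.
- The arm moves only by the shell command python3 -m jog 'ROWS' [FORCE]. ROWS is JSON, a list of rows, each an object with "translation": the shift along the tool's x, y, z in units of 40 mm (1.0 is 40 mm), a list of three; "twist": the turn about the tool's z in units of 6 degrees (1.0 is 6 degrees); "claw": the opening in per cent of the stroke, from 0 (shut) to 100 (fully open). A call has 1 to 20 rows; each row shifts and turns the commanded pose from where the row before left it, along the tool's axes as they then stand; what a row does not reach is not made up. A row lasts 1/12 s, in which the tool goes at most 41.7 mm and 7.16 degrees, less where a joint would pass 70% of its speed; a pose out of reach is approached as far as the arm can. A call is refused whole if a number of a shift passes 1 or a number of a turn 1, either way. A call with a gripper value outside its range is refused whole. The fingers move at their own pace and stop on an object; FORCE is the grip in N (left out, the last holds). Time passes only in rows, so rows that do not move let the fingers close. It gives the time, the measured TCP pose, the force and the opening at its end, in the units of the state.
- r.get_state(): the state, without advancing time (a new reading comes with each control period).
- r.snapshot(name): name is "side" or "top"; returns a dict with "img" (400x640x3 uint8, red, green, blue), "fx", "fy", "cx", "cy" (pixels), "origin" and "rotation" of the camera in the world. Camera axes: x right, y up, looking along -z (the intrinsics and any distortion apply to the point x, -y, -z); pixel columns grow to the right and rows downward; lengths in m; the calibration is good to about 2 mm. A picture is of the moment at which its call begins. There is no depth.
- r.finish_job(): hands the job in, once; it reports no verdict.
Trained networks look in the newest picture that a camera, given by its name, has taken for a name from the list of things; names that differ only in an ending like _2 or _b are one class to them, and where a whole thing is asked for, a point or a joint stands for the part that bears it (a point fixed in the world has none). Each returns a list of dicts, best first, with "confidence" (0 to 1); they miss things now and then, are a little off and sometimes report something else, mostly with a low value. They report only what shows in the picture. A call takes as long as a camera call.
- r.spot_in(label, camera): "rect" ([left, top, right, bottom] in pixels, round what is visible of it).
- r.spot_point(label, camera): "location" ([row, column] in pixels: a listed point, or the origin of a listed thing).
The state is a dict: "clock": time; "q": joint angles; "qd": joint speeds; "joint_torque": joint torques, N m; "tool_pos": TCP position; "eef_rot": TCP orientation; "contact_force": force on the tool from outside, world axes, zero at the start; "moment": the same for the moment, N m; "opening": opening from 0.0 (shut) to 1.0 (fully open).
Only numpy, scipy, OpenCV 4.12 (cv2) and the standard library are available. Lean on these libraries where they do the work, as an engineer would, in place of code of your own. Each camera call takes 0.05 s, during which the arm holds its last target. There are 200 camera calls.

## Working session

There is one attempt and no reset: what is moved stays moved. The work goes in short steps, Python scripts to look and compute and a shell command to move; the robot and the scene stay as the last step left them, time stands still between calls to the robot, and variables do not carry over. Pictures are saved under pics/ and viewed, about 8 in all and at most 12, crops included, and the job is handed in when it is done.

```bash
mkdir -p pics; cat > h.py <<'E'
import numpy as np, cv2
from plant import r
def ray(s,row,col):
    d=np.array([(col-s['cx'])/s['fx'],-(row-s['cy'])/s['fy'],-1.0])
    R=np.array(s['rotation']); 
    if R.shape!=(3,3):
        from scipy.spatial.transform import Rotation as Q; R=Q.from_quat(R).as_matrix()
    d=R@d; return np.array(s['origin']),d/np.linalg.norm(d)
def atz(s,row,col,z):
    o,d=ray(s,row,col); return o+d*(z-o[2])/d[2]
def tri(s1,p1,s2,p2):
    o1,d1=ray(s1,*p1);o2,d2=ray(s2,*p2)
    t=np.linalg.lstsq(np.c_[d1,-d2],o2-o1,rcond=None)[0]
    a,b=o1+d1*t[0],o2+d2*t[1]; return (a+b)/2,np.linalg.norm(a-b)
def proj(s,p):
    R=np.array(s['rotation']); c=R.T@(np.array(p)-s['origin'])
    return (s['cy']-s['fy']*c[1]/-c[2], s['cx']+s['fx']*c[0]/-c[2])
E
python3 - <<'E'
from h import *
np.set_printoptions(precision=4,suppress=True)
S={}
for n in('side','top'):
    s=S[n]=r.snapshot(n); cv2.imwrite(f'pics/{n}0.png',s['img'][...,::-1])
    print(n,{k:v for k,v in s.items() if k!='img'})
for l in('unit','deck','sash_handle','carrier','cap_front','cap_back','multimeter','bottle','screwdriver'):
    P={}
    for n in S:
        q=r.spot_point(l,n); P[n]=q[0]['location'] if q else None
        print(l,n,[(np.round(x['location'],1),round(x['confidence'],2)) for x in q[:2]],[np.round(x['rect']) for x in r.spot_in(l,n)[:1]])
    if all(v is not None for v in P.values()): print('  ->',*tri(S['side'],P['side'],S['top'],P['top']))
print(r.get_state())
E
```

```text
side {'fx': 427.2925023855665, 'fy': 427.2925023855665, 'cx': 315.3590579763487, 'cy': 206.40038250501075, 'origin': array([ 0.0089, -0.8129,  1.0806]), 'rotation': array([ 0.3559, -0.1035, -0.2503,  0.8944])}
top {'fx': 397.7055300763565, 'fy': 397.7055300763565, 'cx': 321.03829575679, 'cy': 195.81488210508115, 'origin': array([0.299 , 0.0125, 1.4557]), 'rotation': array([ 0.0558, -0.0496, -0.7036,  0.7066])}
unit side [(array([242.3, 360.6]), 0.69)] [array([311., 170., 421., 285.])]
unit top [(array([174.2, 370.3]), 0.92)] [array([320., 127., 416., 219.])]
  -> [ 0.5956 -0.1555  0.0012] 0.008643088582513574
deck side [(array([223.7, 361.8]), 0.59)] [array([309., 167., 420., 288.])]
deck top [(array([155.5, 353.2]), 0.65), (array([166.8, 369.3]), 0.61)] [array([317., 128., 420., 216.])]
  -> [ 0.66   -0.0892 -0.0067] 0.027378418548141683
sash_handle side [(array([210.9, 325.6]), 0.55)] [array([314., 180., 341., 256.])]
sash_handle top [(array([197. , 362.8]), 0.73)] [array([326., 188., 399., 213.])]
  -> [ 0.485  -0.1106  0.17  ] 0.008058150324363541
carrier side [(array([214.7, 355
[... 1096 characters left out ...]
de [(array([360.3, 371.2]), 0.81)] [array([351., 354., 376., 399.])]
screwdriver top [(array([235.3, 465.1]), 0.58)] [array([464., 231., 483., 258.])]
  -> [ 0.3762 -0.4928  0.0214] 0.00634921503009154
{'clock': 1.9, 'q': array([-1.2262,  0.6891, -0.1946,  1.5653,  0.1573,  0.9025, -0.2151]), 'qd': array([-0.0009, -0.0019, -0.    ,  0.0018, -0.0007, -0.0006,  0.0009]), 'joint_torque': array([ -0.0003, -52.7482,  -1.2668, -15.3746,  -0.0519,  -0.0008,
         0.    ]), 'tool_pos': array([0.1911, 0.5951, 0.2387]), 'eef_rot': array([0.1548, 0.988 , 0.    , 0.    ]), 'contact_force': array([-0.0529, -1.0252, -0.4808]), 'moment': array([ 0.0012, -0.0011, -0.048 ]), 'opening': 0.9946425909482551}
```

```bash
sed -i "s/^def proj.*/def proj(s,p):\n    from scipy.spatial.transform import Rotation as Q/; s/    R=np.array(s\['rotation'\]); c=R/    R=Q.from_quat(s['rotation']).as_matrix(); c=R/" h.py
python3 - <<'E'
import cv2,numpy as np
a=cv2.imread('pics/side0.png')[155:305,290:440]; b=cv2.imread('pics/top0.png')[110:230,305:425]
cv2.imwrite('pics/c0.png',np.hstack([cv2.resize(a,(400,400),interpolation=2),cv2.resize(b,(400,400),interpolation=2)]))
E
```

```text
(no output)
```

View pics/c0.png

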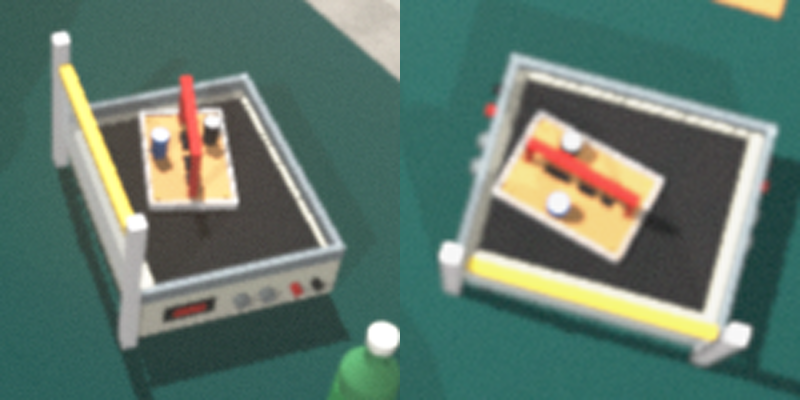

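View pics/top0.png

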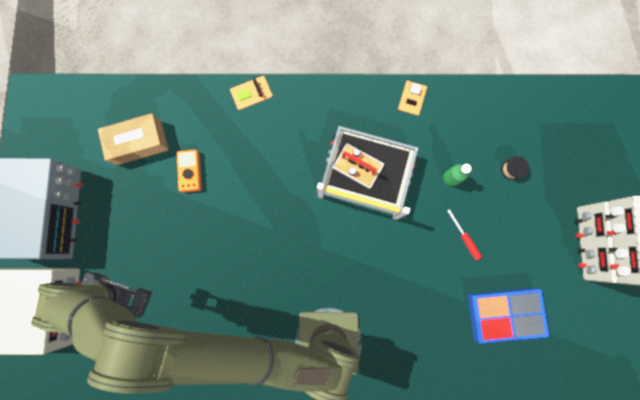

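```bash
cat > m.py <<'E'
from h import *
np.set_printoptions(precision=4,suppress=True)
def ends(s,lo,hi,box):
    hsv=cv2.cvtColor(s['img'],cv2.COLOR_RGB2HSV); m=np.zeros(hsv.shape[:2],bool)
    for l,h in zip(lo,hi): m|=cv2.inRange(hsv,l,h)>0
    k=np.zeros_like(m); k[box[1]:box[3],box[0]:box[2]]=1; m&=k
    n,lab,st,_=cv2.connectedComponentsWithStats(m.astype(np.uint8)); i=1+np.argmax(st[1:,4])
    y,x=np.where(lab==i); p=np.c_[y,x].astype(float); c=p.mean(0)
    v=np.linalg.svd(p-c,full_matrices=False)[2][0]; t=(p-c)@v
    e=[c+v*(t.min()),c+v*(t.max())]; e.sort(key=lambda a:a[0]); return c,e,len(p)
Y=([(22,110,120)],[(35,255,255)]); Rd=([(0,150,110),(172,150,110)],[(6,255,255),(180,255,255)])
E
python3 - <<'E'
from m import *
a=r.snapshot('side');b=r.snapshot('top')
for nm,C,bx,L in(('rail',Y,((305,160,350,270),(318,180,410,220)),.25),('bar',Rd,((345,170,375,225),(335,145,385,185)),.128)):
    c1,e1,n1=ends(a,*C,bx[0]);c2,e2,n2=ends(b,*C,bx[1]); print(nm,n1,n2,c1,e1,c2,e2)
    P=[tri(a,e1[i],b,e2[i]) for i in(0,1)]; print(P,tri(a,c1,b,c2)); d=P[0][0]-P[1][0]; print('len',np.linalg.norm(d),'yaw',np.degrees(np.arctan2(-d[0],d[1])))
    for i in (0,1):
        for z in (.109,.12,.13,.14,.145,.15,.16,.17): print(i,z,atz(a,*e1[i],z)[:2],atz(b,*e2[i],z)[:2])
E
```

```text
rail 239 273 [208.0921 325.8201] [array([178.716 , 313.6877]), array([238.9422, 338.5613])] [199.6484 362.2857] [array([189.1324, 324.9627]), array([210.0669, 399.2629])]
[(array([0.5125, 0.0111, 0.1864]), np.float64(0.0019092266081608274)), (array([ 0.4456, -0.2273,  0.1871]), np.float64(0.0026362043352698345))] (array([ 0.4796, -0.1098,  0.1825]), np.float64(0.0028381660814688126))
len 0.24763645936038753 yaw -15.685722266125962
0 0.109 [0.5571 0.0821] [0.5246 0.0114]
0 0.12 [0.5509 0.072 ] [0.5228 0.0114]
0 0.13 [0.5453 0.0627] [0.5211 0.0114]
0 0.14 [0.5397 0.0535] [0.5194 0.0114]
0 0.145 [0.5368 0.0489] [0.5186 0.0114]
0 0.15 [0.534  0.0443] [0.5177 0.0114]
0 0.16 [0.5284 0.0351] [0.5161 0.0114]
0 0.17 [0.5227 0.0259] [0.5144 0.0114]
1 0.109 [ 0.4852 -0.1766] [ 0.4533 -0.2415]
1 0.12 [ 0.4798 -0.1838] [ 0.4521 -0.2394]
1 0.13 [ 0.4749 -0.1903] [ 0.4509 -0.2375]
1 0.14 [ 0.47   -0.1969] [ 0.4498 -0.2357]
1 0.145 [ 0.4675 -0.2001] [ 0.4492 -0.2347]
1 0.15 [ 0.4651 -0.2034] [ 0.4486 -0.2338]
1 0.16 [ 0.4602 -0.21  ] [ 0.4475 -0.2319]
1 0.17 [ 0.4553 -0.2165] [ 0.4463 -0.23  ]
bar 1
[... 421 characters left out ...]
19803476
0 0.109 [ 0.6729 -0.0166] [ 0.6536 -0.0536]
0 0.12 [ 0.6653 -0.0256] [ 0.6507 -0.0531]
0 0.13 [ 0.6585 -0.0338] [ 0.6481 -0.0526]
0 0.14 [ 0.6517 -0.042 ] [ 0.6454 -0.0521]
0 0.145 [ 0.6483 -0.0461] [ 0.6441 -0.0518]
0 0.15 [ 0.6448 -0.0502] [ 0.6428 -0.0516]
0 0.16 [ 0.638  -0.0584] [ 0.6402 -0.0511]
0 0.17 [ 0.6312 -0.0666] [ 0.6375 -0.0506]
1 0.109 [ 0.5822 -0.167 ] [ 0.5906 -0.1623]
1 0.12 [ 0.5757 -0.1743] [ 0.5883 -0.1608]
1 0.13 [ 0.5698 -0.181 ] [ 0.5861 -0.1595]
1 0.14 [ 0.5639 -0.1876] [ 0.5839 -0.1582]
1 0.145 [ 0.5609 -0.1909] [ 0.5828 -0.1576]
1 0.15 [ 0.558  -0.1943] [ 0.5818 -0.1569]
1 0.16 [ 0.5521 -0.2009] [ 0.5796 -0.1556]
1 0.17 [ 0.5462 -0.2076] [ 0.5774 -0.1543]
```

```bash
cat > go.py <<'E'
import sys; from h import *
from scipy.spatial.transform import Rotation as Q
# units (tool axes) to reach x y z, twist units to put tool y at given world angle
s=r.get_state(); R=Q.from_quat(s['eef_rot']).as_matrix(); t=np.array([float(v) for v in sys.argv[1:4]])
y=np.degrees(np.arctan2(R[1,1],R[0,1]))
print('clock',s['clock'],'pos',np.round(s['tool_pos'],4),'ytool',round(y,2),'tilt z',np.round(R[:,2],4),'F',np.round(s['contact_force'],1),'open',round(s['opening'],3),'q',np.round(s['q'],2))
print('units',np.round(R.T@(t-s['tool_pos'])/.04,2),'norm',np.round(np.linalg.norm(t-s['tool_pos'])/.04,2))
if len(sys.argv)>4: print('twist units',round((y-float(sys.argv[4]))/6,2))
E
python3 -m jog '[{"translation":[0,0,-0.7],"twist":0,"claw":100},{"translation":[0,0,-0.7],"twist":0,"claw":60},{"translation":[-0.5,-0.35,0],"twist":0,"claw":20},{"translation":[-0.7,-0.48,0],"twist":0,"claw":0},{"translation":[-0.7,-0.48,0],"twist":0,"claw":0},{"translation":[-0.7,-0.48,0],"twist":0,"claw":0},{"translation":[-0.7,-0.48,0],"twist":0,"claw":0},{"translation":[-0.7,-0.48,0],"twist":0,"claw":0},{"translation":[-0.7,-0.48,0],"twist":0,"claw":0},{"translation":[-0.7,-0.48,0],"twist":0,"claw":0},{"translation":[-0.7,-0.48,0],"twist":0,"claw":0},{"translation":[-0.5,-0.48,0],"twist":0,"claw":0},{"translation":[0,0,0],"twist":0,"claw":0}]' 30
python3 go.py 0.479 -0.108 0.27 -30
```

```text
clock: 3.08
tool_pos: [0.3894, 0.3298, 0.2946]
eef_rot: [0.16, 0.987, -0.002, 0.001]
contact_force: [-0.4, -0.5, -0.6]
opening: 0.116
clock 3.0833 pos [0.3894 0.3298 0.2946] ytool 71.62 tilt z [ 0.0019 -0.0048 -1.    ] F [-0.4 -0.5 -0.6] open 0.116 q [-0.65  0.47 -0.22  1.83  0.13  0.86  0.31]
units [-5.58 -9.68  0.67] norm 11.19
twist units 16.94
```

```bash
python3 -m jog '[{"translation":[-0.3,-0.5,0],"twist":0,"claw":0},{"translation":[-0.4,-0.7,0],"twist":0,"claw":0},{"translation":[-0.4,-0.7,0],"twist":0,"claw":0},{"translation":[-0.4,-0.7,0],"twist":0,"claw":0},{"translation":[-0.4,-0.7,0],"twist":0,"claw":0},{"translation":[-0.4,-0.7,0],"twist":0,"claw":0},{"translation":[-0.4,-0.7,0],"twist":0,"claw":0},{"translation":[-0.4,-0.7,0],"twist":0,"claw":0},{"translation":[-0.4,-0.7,0],"twist":0,"claw":0},{"translation":[-0.4,-0.7,0],"twist":0,"claw":0},{"translation":[-0.4,-0.7,0],"twist":0,"claw":0},{"translation":[-0.4,-0.7,0],"twist":0,"claw":0},{"translation":[-0.4,-0.7,0],"twist":0,"claw":0},{"translation":[-0.4,-0.6,0],"twist":0,"claw":0},{"translation":[-0.2,-0.3,0],"twist":0,"claw":0},{"translation":[0,0,0],"twist":0,"claw":0}]'
python3 -m jog '[{"translation":[0,0,0],"twist":0.6,"claw":0},{"translation":[0,0,0],"twist":1,"claw":0},{"translation":[0,0,0],"twist":1,"claw":0},{"translation":[0,0,0],"twist":1,"claw":0},{"translation":[0,0,0],"twist":1,"claw":0},{"translation":[0,0,0],"twist":1,"claw":0},{"translation":[0,0,0],"twist":1,"claw":0},{"translation":[0,0,0],"twist":1,"claw":0},{"translation":[0,0,0],"twist":1,"claw":0},{"translation":[0,0,0],"twist":1,"claw":0},{"translation":[0,0,0],"twist":1,"claw":0},{"translation":[0,0,0],"twist":1,"claw":0},{"translation":[0,0,0],"twist":1,"claw":0},{"translation":[0,0,0],"twist":1,"claw":0},{"translation":[0,0,0],"twist":1,"claw":0},{"translation":[0,0,0],"twist":1,"claw":0},{"translation":[0,0,0],"twist":1,"claw":0},{"translation":[0,0,0],"twist":0.5,"claw":0},{"translation":[0,0,0],"twist":0,"claw":0}]'
python3 go.py 0.479 -0.108 0.20 -30
python3 - <<'E'
from h import *
S=[]
for n,(x,y) in (('side',(270,120)),('top',(290,100))):
    s=r.snapshot(n); S.append(cv2.resize(s['img'][y:y+180,x:x+180,::-1],(400,400),interpolation=2))
cv2.imwrite('pics/c1.png',np.hstack(S))
E
```

```text
clock: 4.42
tool_pos: [0.4832, -0.1102, 0.2946]
eef_rot: [0.158, 0.987, -0.001, 0.001]
contact_force: [0.5, -0.0, -0.2]
opening: 0.005
clock: 6.0
tool_pos: [0.4826, -0.1043, 0.2946]
eef_rot: [0.867, 0.497, 0.0, -0.001]
contact_force: [-0.5, 0.4, -0.3]
opening: 0.006
clock 6.0 pos [ 0.4826 -0.1043  0.2946] ytool -30.33 tilt z [-2.0e-04  1.1e-03 -1.0e+00] F [-0.5  0.4 -0.3] open 0.006 q [-0.1   0.46  0.33  1.89 -0.2   0.82 -0.19]
units [-0.13 -0.03  2.37] norm 2.37
twist units -0.06
```

View pics/c1.png

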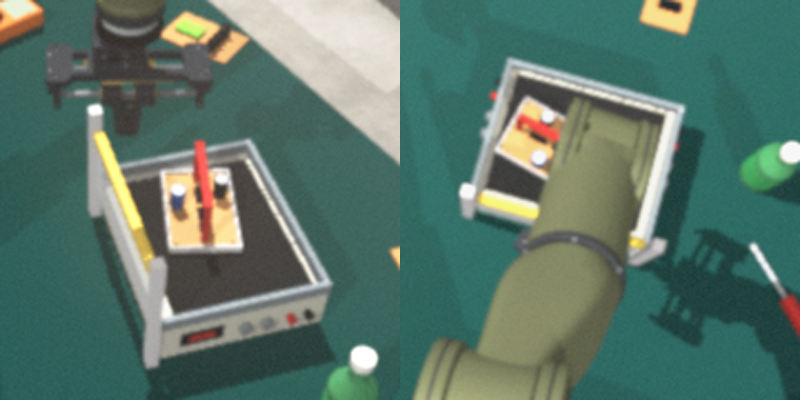

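```bash
python3 -m jog '[{"translation":[-0.08,0,0.4],"twist":0,"claw":0},{"translation":[0,0,0.6],"twist":0,"claw":0},{"translation":[0,0,0.6],"twist":0,"claw":0},{"translation":[0,0,0.4],"twist":0,"claw":0},{"translation":[0,0,0.2],"twist":0,"claw":0},{"translation":[0,0,0.2],"twist":0,"claw":0},{"translation":[0,0,0.2],"twist":0,"claw":0},{"translation":[0,0,0.2],"twist":0,"claw":0},{"translation":[0,0,0],"twist":0,"claw":0}]'
```

```text
clock: 6.85
tool_pos: [0.481, -0.1091, 0.182]
eef_rot: [0.868, 0.497, -0.0, -0.0]
contact_force: [-1.0, 0.4, -0.4]
opening: 0.005
```

```bash
python3 -m jog '[{"translation":[0,0,0.2],"twist":0,"claw":0},{"translation":[0,0,0.2],"twist":0,"claw":0},{"translation":[0,0,0],"twist":0,"claw":0}]'; python3 - <<'E'
from h import *
S=[]
for n,(x,y) in (('side',(285,140)),('top',(310,110))):
    s=r.snapshot(n); S.append(cv2.resize(s['img'][y:y+130,x:x+130,::-1],(400,400),interpolation=2))
cv2.imwrite('pics/c2.png',np.hstack(S))
print(r.get_state()['contact_force'])
E
```

```text
clock: 7.1
tool_pos: [0.481, -0.1092, 0.1662]
eef_rot: [0.868, 0.497, 0.0, -0.0]
contact_force: [-0.0, -0.3, -0.5]
opening: -0.0
[-0.76231418  0.67166345  0.59476327]
```

View pics/c2.png

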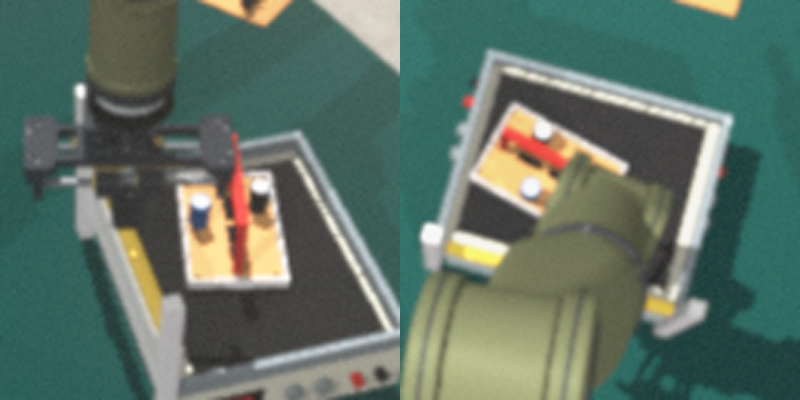

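```bash
python3 - <<'E'
from m import *
a=r.snapshot('side');b=r.snapshot('top')
c1,e1,n=ends(a,*Y,(305,200,350,270)); print(n,e1)
c2,e2,n2=ends(b,*Y,(318,180,345,215));print(n2,e2)
c3,e3,n3=ends(b,*Y,(380,195,412,225));print(n3,e3)
print(tri(a,e1[1],b,e3[1]))
o=np.array([.479,-.108]);ux=np.array([.963,-.271]);uy=np.array([.271,.963])
for z in(.187,.165,.15):
    for sg in(1,-1):
        p=np.r_[o+uy*sg*.125,z];print(z,sg,proj(a,p),proj(b,p))
print('tcp',proj(a,r.get_state()['tool_pos']))
# rail edges cross-section in top view at cols 330,335 and 397
h=cv2.cvtColor(b['img'],cv2.COLOR_RGB2HSV)
cv2.imwrite('pics/c3.png',cv2.resize(a['img'][170:260,290:380,::-1],(600,600),interpolation=2))
E
```

```text
151 [array([213.3739, 325.6739]), array([243.3011, 336.8685])]
63 [array([189.8942, 325.0307]), array([194.8385, 342.0469])]
37 [array([208.021, 389.217]), array([210.0157, 398.2181])]
(array([ 0.4452, -0.2262,  0.1684]), np.float64(0.003145731655793498))
0.187 1 (np.float64(178.34003565770806), np.float64(313.25676324479366)) (np.float64(188.72606190714168), np.float64(324.677742520403))
0.187 -1 (np.float64(239.3961529505076), np.float64(338.1472827772578)) (np.float64(209.8421507462288), np.float64(399.754203166259))
0.165 1 (np.float64(183.54301385119743), np.float64(313.2326885254456)) (np.float64(189.83806361219735), np.float64(324.67298848942664))
0.165 -1 (np.float64(244.50144564045058), np.float64(337.7786754586312)) (np.float64(210.61014879016238), np.float64(398.4890232745656))
0.15 1 (np.float64(187.01948538570625), np.float64(313.2166025313472)) (np.float64(190.57527769649823), np.float64(324.66983675092024))
0.15 -1 (np.float64(247.90284054557912), np.float64(337.5330912910399)) (np.float64(211.11916666194034), np.float64(397.650480545228))
tcp (np.float64(211.5249708536792), np.float64(325.573130593668))
```

View pics/c3.png

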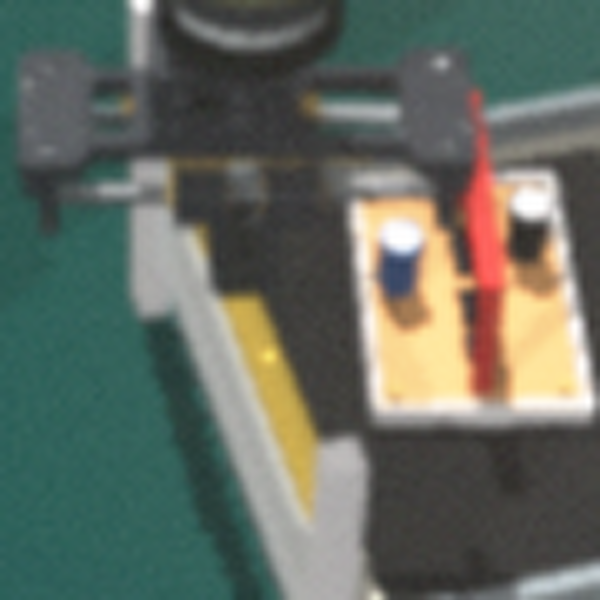

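```bash
python3 -m jog '[{"translation":[0,0,0.2],"twist":0,"claw":0},{"translation":[0,0,0.2],"twist":0,"claw":0},{"translation":[0,0,0.2],"twist":0,"claw":0},{"translation":[0,0,0.2],"twist":0,"claw":0},{"translation":[0,0,0.2],"twist":0,"claw":0},{"translation":[0,0,0.1],"twist":0,"claw":0}]'; python3 -m jog '[{"translation":[0,0,0.1],"twist":0,"claw":0},{"translation":[0,0,0],"twist":0,"claw":0}]'
```

```text
clock: 7.8
tool_pos: [0.4817, -0.1094, 0.1219]
eef_rot: [0.868, 0.497, 0.0, 0.0]
contact_force: [1.4, 0.1, 4.4]
opening: 0.007
clock: 7.97
tool_pos: [0.4812, -0.1093, 0.1185]
eef_rot: [0.868, 0.497, 0.0, 0.0]
contact_force: [-0.3, 0.5, 0.7]
opening: 0.007
```

```bash
python3 -m jog '[{"translation":[0,0,0.05],"twist":0,"claw":0},{"translation":[0,0,0],"twist":0,"claw":0}]'
```

```text
clock: 8.13
tool_pos: [0.4812, -0.1093, 0.1183]
eef_rot: [0.868, 0.497, 0.001, 0.0]
contact_force: [-2.7, 0.6, 22.8]
opening: 0.005
```

```bash
python3 -m jog '[{"translation":[0,0,-0.2],"twist":0,"claw":0},{"translation":[0,0,-0.5],"twist":0,"claw":0},{"translation":[0,0,-0.7],"twist":0,"claw":20},{"translation":[0,0,-0.7],"twist":0,"claw":50},{"translation":[0,0,-0.7],"twist":0,"claw":80},{"translation":[0,0,-0.3],"twist":0,"claw":80},{"translation":[0,0,0],"twist":0,"claw":80}]'; python3 - <<'E'
from m import *
a=r.snapshot('side')
c1,e1,n=ends(a,*Y,(305,170,350,275)); print('rail',n,e1)
o=np.array([.479,-.108]);uy=np.array([.271,.963])
for sg in(1,-1): print(proj(a,np.r_[o+uy*sg*.125,.118]))
c,e,n=ends(a,*Rd,(345,170,375,230)); print(c,e,n,[atz(a,*x,.152)for x in e])
# bar top-end model check
for z,yaw,cx,cy in((.152,-30,.612,-.104),(.152,-26,.614,-.104)):
    d=np.array([-np.sin(np.radians(yaw)),np.cos(np.radians(yaw))])*.064
    print([np.round(proj(a,(cx+s*d[0],cy+s*d[1],z)),1) for s in(1,-1)])
cv2.imwrite('pics/c4.png',cv2.resize(a['img'][150:280,290:440,::-1],(690,600),interpolation=2))
E
python3 go.py 0.612 -0.104 0.2 -30
```

```text
clock: 8.72
tool_pos: [0.4821, -0.1095, 0.2429]
eef_rot: [0.868, 0.497, 0.002, 0.001]
contact_force: [0.9, 0.0, 0.0]
opening: 0.361
rail 147 [array([195.2014, 313.4278]), array([255.1628, 334.5376])]
(np.float64(194.25057925525041), np.float64(313.1831435105682))
(np.float64(254.95274359277101), np.float64(337.024081129111))
[203.4583 361.2679] [array([183.9548, 359.4975]), array([226.9636, 363.4015])] 168 [array([ 0.6442, -0.0527,  0.152 ]), array([ 0.5496, -0.2047,  0.152 ])]
[array([183.2, 358.7]), array([213. , 362.8])]
[array([183. , 357.8]), array([212.7, 364.8])]
clock 8.7667 pos [ 0.4812 -0.1091  0.2413] ytool -30.39 tilt z [ 0.0017 -0.     -1.    ] F [-0.9 -0.2  0.9] open 0.403 q [-0.06  0.53  0.3   1.97 -0.24  0.67 -0.14]
units [1.76 2.75 1.04] norm 3.43
twist units -0.07
```

View pics/c4.png

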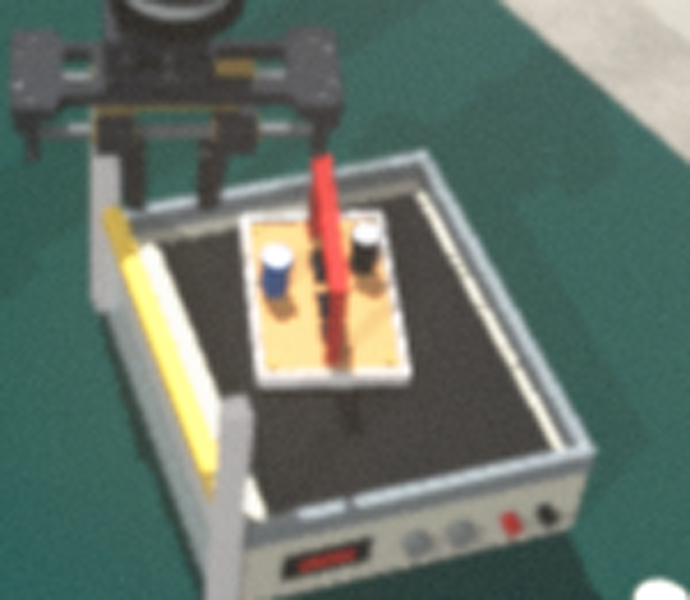

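```bash
python3 -m jog '[{"translation":[0.25,0.4,0],"twist":0,"claw":80},{"translation":[0.4,0.6,0],"twist":0,"claw":80},{"translation":[0.4,0.6,0],"twist":0,"claw":80},{"translation":[0.4,0.6,0.2],"twist":0,"claw":80},{"translation":[0.3,0.4,0.4],"twist":0,"claw":80},{"translation":[0,0.14,0.4],"twist":-0.07,"claw":80},{"translation":[0,0,0],"twist":0,"claw":80},{"translation":[0,0,0],"twist":0,"claw":80}]'; python3 go.py 0.612 -0.104 0.126 -30; python3 - <<'E'
from h import *
S=[]
for n,(x,y) in (('side',(300,120)),('top',(310,110))):
    s=r.snapshot(n); S.append(cv2.resize(s['img'][y:y+120,x:x+120,::-1],(400,400),interpolation=2))
cv2.imwrite('pics/c5.png',np.hstack(S))
E
```

```text
clock: 9.43
tool_pos: [0.6089, -0.1042, 0.1981]
eef_rot: [0.866, 0.5, -0.002, -0.002]
contact_force: [0.4, 0.6, 0.4]
opening: 0.8
clock 9.4333 pos [ 0.6089 -0.1042  0.1981] ytool -30.02 tilt z [-5.9e-03  8.0e-04 -1.0e+00] F [0.4 0.6 0.4] open 0.8 q [-0.06  0.75  0.28  1.64 -0.27  0.8  -0.18]
units [0.05 0.08 1.8 ] norm 1.8
twist units -0.0
```

View pics/c5.png

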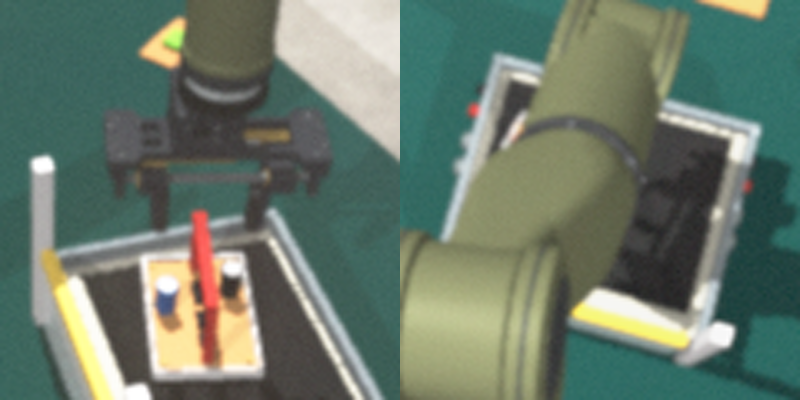

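```bash
python3 -m jog '[{"translation":[0.05,0.08,0.2],"twist":0,"claw":80},{"translation":[0,0,0.3],"twist":0,"claw":80},{"translation":[0,0,0.3],"twist":0,"claw":80},{"translation":[0,0,0.3],"twist":0,"claw":80},{"translation":[0,0,0.3],"twist":0,"claw":80},{"translation":[0,0,0.3],"twist":0,"claw":70},{"translation":[0,0,0.1],"twist":0,"claw":50},{"translation":[0,0,0],"twist":0,"claw":40},{"translation":[0,0,0],"twist":0,"claw":34},{"translation":[0,0,0],"twist":0,"claw":30},{"translation":[0,0,0],"twist":0,"claw":28}]' 8; python3 go.py 0.612 -0.104 0.126 -30; python3 - <<'E'
from h import *
s=r.snapshot('side'); cv2.imwrite('pics/c6.png',cv2.resize(s['img'][140:240,310:410,::-1],(600,600),interpolation=2))
E
```

```text
clock: 10.45
tool_pos: [0.6152, -0.1044, 0.1294]
eef_rot: [0.866, 0.5, 0.001, 0.0]
contact_force: [0.1, -0.7, 0.3]
opening: 0.373
clock 10.45 pos [ 0.6152 -0.1044  0.1294] ytool -29.99 tilt z [ 1.4e-03 -2.0e-04 -1.0e+00] F [ 0.1 -0.7  0.3] open 0.373 q [-0.04  0.84  0.24  1.68 -0.3   0.66 -0.16]
units [-0.03 -0.07  0.08] norm 0.12
twist units 0.0
```

View pics/c6.png

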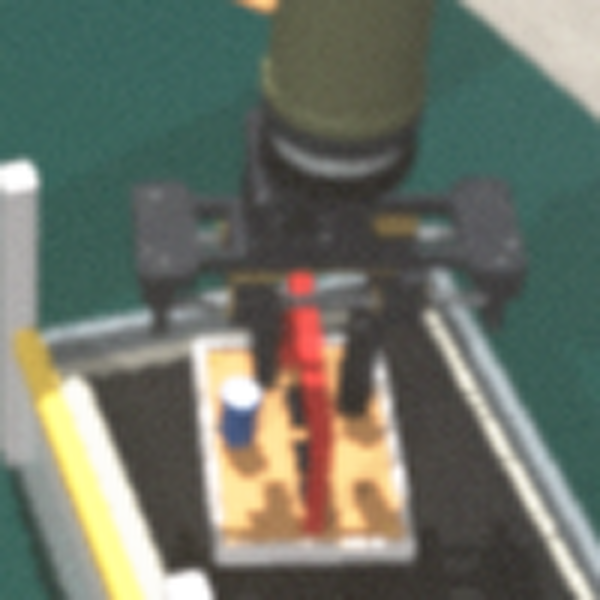

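```bash
python3 -m jog '[{"translation":[-0.03,-0.07,0.08],"twist":0,"claw":28},{"translation":[0,0,0],"twist":0,"claw":24},{"translation":[0,0,0],"twist":0,"claw":20},{"translation":[0,0,0],"twist":0,"claw":18},{"translation":[0,0,0],"twist":0,"claw":16},{"translation":[0,0,0],"twist":0,"claw":14},{"translation":[0,0,0],"twist":0,"claw":12},{"translation":[0,0,0],"twist":0,"claw":10},{"translation":[0,0,0],"twist":0,"claw":8},{"translation":[0,0,0],"twist":0,"claw":5},{"translation":[0,0,0],"twist":0,"claw":0},{"translation":[0,0,0],"twist":0,"claw":0}]' 6; python3 -m jog '[{"translation":[0,0,0],"twist":0,"claw":0},{"translation":[0,0,0],"twist":0,"claw":0},{"translation":[0,0,0],"twist":0,"claw":0}]' 35; python3 go.py 0.612 -0.104 0.226 -30; python3 - <<'E'
from h import *
s=r.snapshot('side'); cv2.imwrite('pics/c7.png',cv2.resize(s['img'][140:240,310:410,::-1],(600,600),interpolation=2))
E
```

```text
clock: 11.5
tool_pos: [0.6119, -0.1039, 0.1257]
eef_rot: [0.866, 0.5, 0.0, 0.0]
contact_force: [1.9, -1.1, 1.1]
opening: 0.135
clock: 11.75
tool_pos: [0.6119, -0.1039, 0.1257]
eef_rot: [0.866, 0.5, 0.0, 0.0]
contact_force: [2.4, -1.9, 1.5]
opening: 0.128
clock 11.75 pos [ 0.6119 -0.1039  0.1257] ytool -29.99 tilt z [ 6.e-04 -2.e-04 -1.e+00] F [ 2.4 -1.9  1.5] open 0.128 q [-0.04  0.84  0.24  1.69 -0.3   0.65 -0.16]
units [ 0.    0.   -2.51] norm 2.51
twist units 0.0
```

View pics/c7.png

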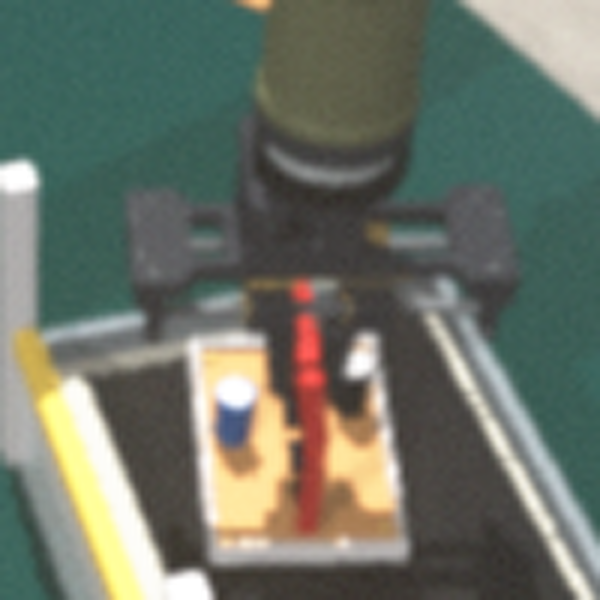

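```bash
python3 -m jog '[{"translation":[0,0,-0.02],"twist":0,"claw":0},{"translation":[0,0,-0.04],"twist":0,"claw":0},{"translation":[0,0,-0.06],"twist":0,"claw":0},{"translation":[0,0,-0.08],"twist":0,"claw":0},{"translation":[0,0,-0.08],"twist":0,"claw":0},{"translation":[0,0,-0.06],"twist":0,"claw":0},{"translation":[0,0,-0.04],"twist":0,"claw":0},{"translation":[0,0,-0.02],"twist":0,"claw":0},{"translation":[0,0,0],"twist":0,"claw":0},{"translation":[0,0,0],"twist":0,"claw":0}]' 40; python3 go.py 0.612 -0.104 0.226 -30; python3 - <<'E'
from h import *
print(r.get_state()['moment'])
s=r.snapshot('side'); cv2.imwrite('pics/c8.png',cv2.resize(s['img'][130:240,310:420,::-1],(600,600),interpolation=2))
E
```

```text
clock: 12.63
tool_pos: [0.6116, -0.1037, 0.1415]
eef_rot: [0.866, 0.5, -0.0, -0.0]
contact_force: [-0.2, -0.2, -2.6]
opening: 0.127
clock 12.6333 pos [ 0.6116 -0.1037  0.1415] ytool -29.98 tilt z [-1.e-04  2.e-04 -1.e+00] F [-0.2 -0.2 -2.6] open 0.127 q [-0.04  0.82  0.25  1.68 -0.29  0.68 -0.16]
units [ 0.    0.01 -2.11] norm 2.11
twist units 0.0
[-0.05436821  0.12916489 -0.00379604]
```

View pics/c8.png

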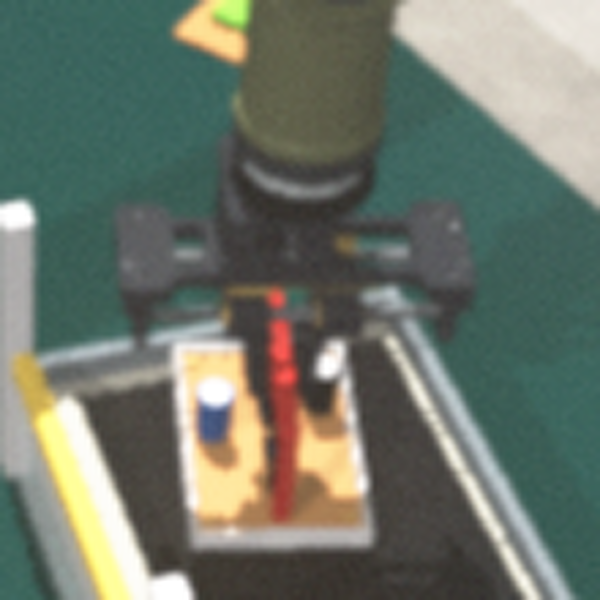

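```bash
python3 -m jog '[{"translation":[0,0,-0.03],"twist":0,"claw":0},{"translation":[0,0,-0.06],"twist":0,"claw":0},{"translation":[0,0,-0.1],"twist":0,"claw":0},{"translation":[0,0,-0.14],"twist":0,"claw":0},{"translation":[0,0,-0.16],"twist":0,"claw":0},{"translation":[0,0,-0.18],"twist":0,"claw":0},{"translation":[0,0,-0.19],"twist":0,"claw":0},{"translation":[0,0,-0.19],"twist":0,"claw":0},{"translation":[0,0,-0.19],"twist":0,"claw":0},{"translation":[0,0,-0.19],"twist":0,"claw":0},{"translation":[0,0,-0.18],"twist":0,"claw":0},{"translation":[0,0,-0.16],"twist":0,"claw":0},{"translation":[0,0,-0.14],"twist":0,"claw":0},{"translation":[0,0,-0.1],"twist":0,"claw":0},{"translation":[0,0,-0.06],"twist":0,"claw":0},{"translation":[0,0,-0.03],"twist":0,"claw":0},{"translation":[0,0,0],"twist":0,"claw":0},{"translation":[0,0,0],"twist":0,"claw":0},{"translation":[0,0,0],"twist":0,"claw":0},{"translation":[0,0,0],"twist":0,"claw":0}]'; python3 go.py 0.612 -0.104 0.226 -30; python3 - <<'E'
from m import *
print(r.get_state()['moment'])
s=r.snapshot('side'); b=r.snapshot('top')
print('rail',ends(s,*Y,(305,170,350,275))[1])
for l in('multimeter','bottle','screwdriver'): print(l,[x['location'] for n in('side','top') for x in r.spot_point(l,n)[:1]])
cv2.imwrite('pics/c9.png',cv2.resize(s['img'][90:280,290:440,::-1],(474,600),interpolation=2))
E
```

```text
clock: 14.35
tool_pos: [0.6114, -0.1038, 0.2251]
eef_rot: [0.866, 0.5, -0.0, -0.0]
contact_force: [0.3, 0.3, -2.3]
opening: 0.127
clock 14.35 pos [ 0.6114 -0.1038  0.2251] ytool -29.99 tilt z [-7.e-04  2.e-04 -1.e+00] F [ 0.3  0.3 -2.3] open 0.127 q [-0.07  0.71  0.3   1.61 -0.26  0.86 -0.19]
units [ 0.    0.02 -0.02] norm 0.03
twist units 0.0
[-0.1236  0.1258 -0.0055]
rail [array([195.2063, 313.412 ]), array([255.1907, 334.4565])]
multimeter [[132.8, 273.0], [173.3, 194.8]]
bottle [[317.0, 420.7], [173.8, 450.8]]
screwdriver [[361.4, 371.1], [233.4, 463.3]]
```

View pics/c9.png

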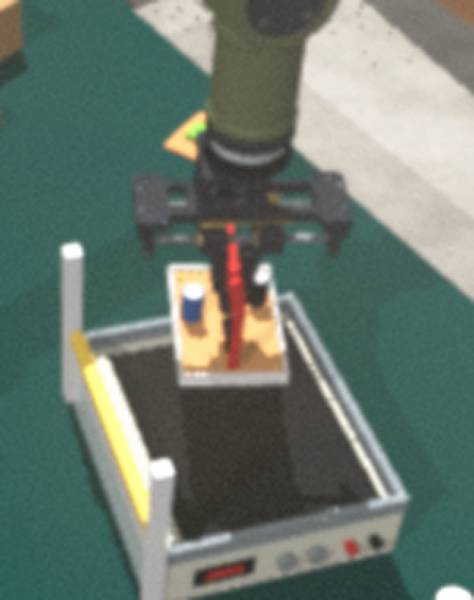

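The picture shows the carrier held level above the deck, with both cans standing (blue near (192,302), black near (262,285)) and the yellow rail down. The lift was 99.4 mm.

```bash
python3 -c "
from plant import r
print(r.finish_job())"
```

```text
the job is handed in; nothing more can be done
None
```

The job is done and handed in at about 14.5 s of the 45 s. I pushed the guard down by its yellow rail with the shut fingers. Then I gripped the carrier by the middle of its red handle and lifted it straight up.

- **Guard:** it came up against its stop with the rail top at 118 mm, where the push read about 23 N. The rail stood in the same place in the side picture after the lift.
- **Carrier:** it rose 99 mm by the tool's height. The gripper's tilt was under 0.1°, the weight about 2.4 N, and the opening steady at about 11 mm, with no sign of slip. It looks level in the last side picture. I didn't measure its underside height or its tilt separately.
- **Capacitors:** both are still standing in that picture. The black one is partly hidden by a finger.
- **Bystanders:** the multimeter, bottle and screwdriver were found within about 3 pixels of their first positions. That is about as closely as the networks agree.

The first height I measured for the rail was about 1 to 2 cm too high, so the fingers met it lower than I expected. The force also read near zero while the guard was already sliding, so I checked that contact in the picture before pushing further.

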